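Clamp a printing block in the carving jig, relief side up

ROBOT

A 6-joint arm with a two-finger parallel gripper is mounted at the origin on the work surface. World frame = base frame: x ahead of the robot, y to its left, z up, the work surface at z = 0. Lengths are in m, angles in degrees, forces in N, time in s.
With the tool pointing down it reaches from about 0.375 to 0.9 m from the base axis. Payload 3.1 kg.
Tool frame: the origin (TCP) lies on the centre line of the jaws, within the pads' length; the fingertips stand 25 mm ahead of it and the grasp point (between the pads) lies 6 mm ahead of it; z points along the fingers, y is the line along which they close (so a half turn about z gives the same grasp; the last joint's range is limited). The gripper opens to 87 mm and grips with 3 to 60 N. Pads are 19 mm wide; open, the fingers measure 117 mm over their backs; the gripper's body (75 mm by 190 mm) begins 51 mm behind the grasp point.
Start: joints at [65.575, 30.224, 82.088, -0, 67.689, -10.227], TCP at [0.153, 0.606, 0.248] pointing down, gripper open.
Joint ranges: [-176.69, 176.69], [-43.24, 126.21], [12.49, 139.97], [-82, 262], [0, 151.66], [-163.58, 163.58]. Speed limits (degrees/s): [159.86, 159.86, 180, 180, 180, 180].

INTERFACE

Orientations are given as a 3x3 rotation matrix whose columns are the frame's x, y, z axes.
In Python, from rig import read_state, capture, camera_params, hand_in gives the robot as it stands.
- The arm moves only by the tool apply_moves, never from a script. Its argument "rows" is a list of rows, each an object of numbers: "x", "y", "z": the shift along the tool's x, y, z in mm; "rx", "ry", "rz": the turn, a rotation vector about the tool's x, y, z in units of 6 degrees (1.0 is 6 degrees); "claw": the closure in counts, from 0 (fully open) to 255 (shut). A call has 1 to 10 rows; each row is the pose to reach, as a shift and turn from the pose commanded when the call began, along the tool's axes at that moment; what a row does not reach only later rows make up. A row lasts 1/8 s, in which the tool goes at most 62.5 mm and 10.7 degrees, less where a joint would pass 70% of its speed; a pose out of reach is approached as far as the arm can. A call with a gripper value outside its range is refused whole. The fingers move at their own pace and stop on an object; the grip force is fixed at half the most. Time passes only in rows, so rows that repeat a pose let the fingers close. It gives the time, the measured TCP pose, the force, the opening and the grip force at its end, in the units of the state.
- read_state(): the state, without advancing time (a new reading comes with each control period).
- capture(name): name is "scene" or "top" or "wrist"; returns (picture, depth): 400x640x3 uint8, red, green, blue; 400x640 float32, m along the optical axis (not along the pixel's ray), 0 where there is no reading.
- camera_params(name): a dict with "fx", "fy", "cx", "cy" (pixels), "D" ([k1, k2, p1, p2, k3] as OpenCV has them; the pictures are not rectified), "xyz" and "orientation" of the camera in the world. Camera axes: x right, y up, looking along -z (the intrinsics and any distortion apply to the point x, -y, -z); pixel columns grow to the right and rows downward; lengths in m; the calibration is good to about 2 mm. A picture is of the moment at which its call begins: read the wrist's pose just before it. camera_params takes no time and is no camera call; for the wrist camera it gives the pose at the moment of the call.
- hand_in(): hands the job in; it is judged then, once.
The state is a dict: "time_s": time; "joint_positions": joint angles; "qvel": joint speeds; "tau": joint torques, N m; "position": TCP position; "tcp_rot": TCP orientation; "force": force on the tool from outside, world axes, zero at the start; "moment": the same for the moment, N m; "opening": opening from 0.0 (shut) to 1.0 (fully open); "grasp_force": force on a finger pad.
Only numpy, scipy, OpenCV 4.12 (cv2) and the standard library are available. Lean on these libraries where they do the work, as an engineer would, in place of code of your own. Each camera call takes 0.05 s, during which the arm holds its last target. There are 200 camera calls.

TASK

Take the printing block with the blue relief from the drying stand and lay it in the pocket of the carving jig with its blue relief facing up, fully home and flat between the four yellow corner stops. Then swing the jig's clamp over so that its rubber foot rests on the bare wooden margin of the block. Leave the red block standing where it is.

Things in the scene. Friction and masses are not known exactly. Their poses are not given: they have to be found in the camera images.
- block: Square printing block: wood 64 x 64 x 18 mm, with a blue relief plate 40 x 40 x 4 mm centred on its face (bare margin 12 mm all round), about 0.07 kg. Origin: centre of the plain back; z points from the back out through the relief, x and y along the sides. It starts in a cradle of the stand, leaning back 25 degrees from upright, relief to the front, x up the slope, y level.
- red_block: The same kind of block with a red relief, same axes, in the other cradle. To be left alone.
- stand: Fixed wooden drying stand, board 110 x 260 x 12 mm (x, y, z), origin under its centre on the table. Two cradles at y = -62.5 and 62.5 mm hold a block each, the centre of its back at x = 0, z = 62 mm, its relief to -x, tilted up 25 degrees. Cradles are 36 mm wide: both y sides of a block are free for fingers, with 61 mm between the blocks.
- jig: Fixed carving jig; board x -65 to 95, y -65 to 65 mm, 12 mm thick. Origin on the table under the pocket's centre, z up. Four yellow corner stops rise 8 mm above the pocket floor round a 68 x 68 mm square. Between them each side is open over 48 mm, down to the board 18 mm below the floor, so fingers holding a block by two facing sides go down with it. Clamp hinged at the +x side.
- pocket (a point): Centre of the pocket floor, 30 mm above the table; axes as the jig's. A block fully home has its underside at this height.
- clamp (a joint): Angle of the swing clamp (rad). 0: arm level over the pocket's +x edge; grows as it opens, up and over towards the jig's +x side; 2.0 is the stop. It starts open, at about 1.45 to 1.85, and stays where it is left (stiff hinge with a light closing spring; moving it takes 1 to 3 N at the knob). On a seated block it reads about 0.02.
- clamp_hinge (a point): Point on the clamp's hinge axis, which runs along the jig's y axis: x = 52 mm, z = 58 mm in the jig's frame. The hinge cheeks measure 14 mm in x and 28 mm in y and rise to z = 66 mm.
- clamp_knob (a point): Centre of the clamp's black ball knob, 18 mm in diameter; with the clamp at 0 it lies 26 mm to -x of the hinge axis and 42 mm above it. The arm is 14 mm wide, 8 mm thick; its rubber foot, 8 mm in diameter, sits 25.5 mm from the hinge axis and reaches 10.5 mm below it at 0.
There are look-alikes about, which are no part of the job. What is shaped like the block but white is not meant. What is shaped like the jig but orange is not meant.

How it is judged:
By the outcome, as a careful person would: the job done as asked, in the order asked, and still so for the second after the job is handed in, with the robot touching nothing.
It also fails if it takes over 54 s, if anything falls off the work surface, if the arm or the gripper's body presses on something with over 40 N, if the wrist force passes 120 N, or if a joint passes its speed limit or range.

## Working session

There is one attempt and no reset: what is moved stays moved. The work goes in short steps, Python scripts to look and compute and a tool call to move; the robot and the scene stay as the last step left them, time stands still between calls to the robot, and variables do not carry over. Pictures are saved under pics/ and viewed, at most 10 in all, crops included, and the job is handed in when it is done.

Besides the shell and the picture viewer there is one more tool, called after "Request:" as name(argument=value, ...), one argument or row to a line, values as JSON. apply_moves: Moves the arm, as the interface text tells. Its arguments: {"type":"object","properties":{"rows":{"type":"array"}},"required":["rows"]}

```bash
mkdir -p pics
cat > h.py <<'E'
import numpy as np, cv2
from rig import read_state, capture, camera_params, hand_in
def cloud(name):
    p=camera_params(name); im,d=capture(name)
    K=np.array([[p['fx'],0,p['cx']],[0,p['fy'],p['cy']],[0,0,1.]])
    v,u=np.mgrid[0:400,0:640]
    n=cv2.undistortPoints(np.stack([u,v],-1).reshape(-1,1,2).astype(np.float64),K,np.array(p['D'],float)).reshape(400,640,2)
    c=np.stack([n[...,0]*d,-n[...,1]*d,-d],-1)
    R=np.array(p['orientation']).reshape(3,3)
    return im,d,c@R.T+np.array(p['xyz'])
def save(im,f): cv2.imwrite(f,im[...,::-1])
E
python3 - <<'E'
from h import *
s=read_state();print(s)
for n in('scene','top'):
    im,d,P=cloud(n);save(im,f'pics/{n}0.png');np.savez(f'{n}0.npz',im=im,d=d,P=P)
    p=camera_params(n);print(n,p['xyz'],p['orientation'],p['fx'])
E
```

```text
{'time_s': 0.0, 'joint_positions': array([ 6.55751146e+01,  3.02772218e+01,  8.21564980e+01, -5.86067420e-04,
        6.76866219e+01, -1.02286033e+01]), 'qvel': array([-0.01976511, -0.08862544, -0.00425848,  0.00984145,  0.04117258,
        0.00468389]), 'tau': array([ 1.18755110e-03, -4.40036523e+01, -1.76596284e+01,  6.34217751e-02,
        5.81975095e-02, -1.44431242e-04]), 'position': array([0.15298498, 0.6052983 , 0.24658964]), 'tcp_rot': array([[-9.69462065e-01,  2.45239813e-01, -8.59880860e-04],
       [ 2.45241051e-01,  9.69460239e-01, -1.91629531e-03],
       [ 3.63668399e-04, -2.06865370e-03, -9.99997794e-01]]), 'force': array([-0.03266403, -0.33515524,  0.42355233]), 'moment': array([-0.00747691,  0.00319774, -0.0108429 ]), 'grasp_force': 0.0, 'opening': 1.000626726057801}
scene [ 1.39052022 -0.0513222   0.81529349] [[ 0.10446834 -0.62048238  0.77723097]
 [ 0.99434923  0.07999162 -0.06979215]
 [-0.01886717  0.78013009  0.62533277]] 494.4847600222907
top [0.26962996 0.01827953 1.01323289] [[-0.05402769  0.97846019 -0.19924024]
 [-0.99853061 -0.05377986  0.00665956]
 [-0.004199    0.19930728  0.97992805]] 507.8396697178519
```

View pics/scene0.png

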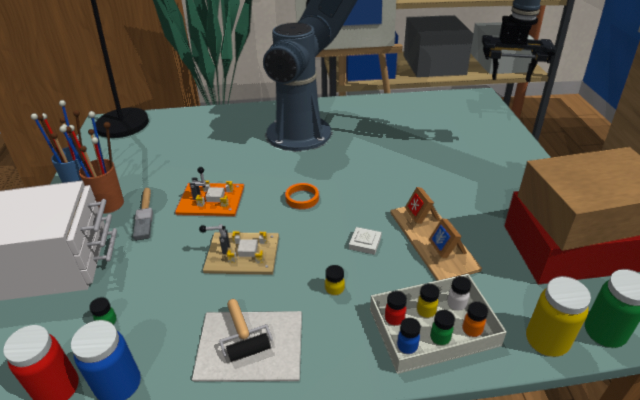

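View pics/top0.png

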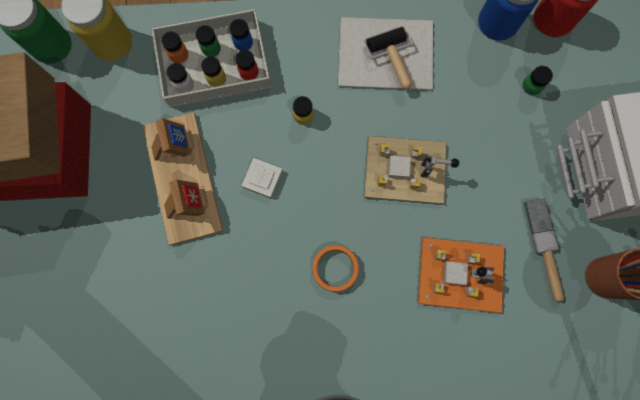

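The scene picture shows the plain wooden jig at about (243,251) with its knob at (203,229), the orange look-alike at (210,197), and the stand with the blue block at (445,237) and the red at (418,205). In the top picture the jig is at (405,170) with its knob at (455,163), the blue block at (175,138) and the red at (188,195).

Run:
```python
from h import *
z=np.load('top0.npz');im,d,P=z['im'],z['d'],z['P']
hsv=cv2.cvtColor(im,cv2.COLOR_RGB2HSV)
def reg(u0,u1,v0,v1):
    m=np.zeros((400,640),bool);m[v0:v1,u0:u1]=1;return m
def rect(m):
    r=cv2.minAreaRect((P[m][:,:2]*1000).astype(np.float32));return r
print('table z',np.median(P[260:300,100:200,2]))
for n,a in(('jig',(355,455,128,212)),('stand',(140,225,108,248))):
    r=reg(*a)&(d>0)&(P[...,2]>.006)&(P[...,2]<.018)
    print(n,r.sum(),rect(r), np.median(P[r][:,2]))
H,S,V=hsv[...,0],hsv[...,1],hsv[...,2]
r=reg(360,440,135,200)
y=r&(H>20)&(H<35)&(S>150)&(P[...,2]>.025)
k,l,st,c=cv2.connectedComponentsWithStats(y.astype(np.uint8))
for i in range(1,k):
    if st[i,4]>5: print('yel',c[i],st[i,4],np.median(P[l==i],0))
fl=r&(S<60)&(V>120)&(abs(P[...,2]-.03)<.006); print('floor',fl.sum(),rect(fl),np.median(P[fl],0))
kn=reg(440,465,150,175)&(P[...,2]>.05);print('knob',kn.sum(),np.median(P[kn],0),P[kn].max(0))
for n,m in(('blue',reg(150,200,115,160)&(H>100)&(H<125)&(S>120)),('red',reg(165,215,175,220)&((H<8)|(H>172))&(S>120))):
    q=P[m&(d>0)&(P[...,2]>.02)];c0=np.median(q,0);q=q[np.linalg.norm(q-c0,axis=1)<.035]
    u,s,vt=np.linalg.svd(q-q.mean(0));print(n,len(q),q.mean(0),'n',vt[2],s)
```

```text
table z -0.00010648562346748935
jig 3869 ((536.1698608398438, -168.6992645263672), (164.91282653808594, 161.80772399902344), 83.61853790283203) 0.011997128442496452
stand 4219 ((543.53857421875, 304.2103576660156), (260.4538879394531, 142.7775421142578), 12.200071334838867) 0.011680563201472483
yel [383.90909091 147.15151515] 33 [ 0.5781522  -0.12301866  0.03765648]
yel [417.45714286 149.77142857] 35 [ 0.56917774 -0.19211071  0.03778082]
yel [381.75  180.725] 40 [ 0.50812494 -0.11394894  0.03773399]
yel [415.525 183.65 ] 40 [ 0.49860928 -0.18179285  0.03783686]
floor 442 ((540.8932495117188, -154.79995727539062), (64.5981216430664, 63.64555358886719), 82.34759521484375) [ 0.54027134 -0.15408352  0.03006228]
knob 119 [ 0.52641888 -0.2442953   0.08480478] [0.53360696 0.01827953 1.01323289]
blue 184 [0.61145586 0.27939168 0.07500155] n [-0.19305202  0.87659344 -0.44081159] [0.18424163 0.17744472 0.01553338]
red 266 [0.49054937 0.25280451 0.0739499 ] n [-0.19372808  0.87776536 -0.43817507] [0.22709181 0.21102145 0.02447978]
```

```bash
cat >> h.py <<'E'
from scipy.spatial.transform import Rotation as Ro
def frame(y,z):
    z=np.array(z,float);z/=np.linalg.norm(z);y=np.array(y,float);y-=z*(y@z);y/=np.linalg.norm(y)
    return np.stack([np.cross(y,z),y,z],1)
def rel(p,R):
    s=read_state();R0=np.array(s['tcp_rot']).reshape(3,3)
    print('mm',np.round(R0.T@(np.array(p)-s['position'])*1000,1),'rot',np.round(Ro.from_matrix(R0.T@R).as_rotvec(True)/6,2))
def wristj(R,p,Lw=.25):
    t=R[:,2];w=np.array(p)-t*Lw;j1=np.degrees(np.arctan2(w[1],w[0]));out=[]
    for a in(90,110,130):
        M=(Ro.from_euler('z',j1,True)*Ro.from_euler('y',a,True)).inv()*Ro.from_matrix(R)*Ro.from_euler('z',-90,True)
        out.append(np.round(M.as_euler('ZYZ',True)))
    return j1,out
E
cat > g.py <<'E'
from h import *
psi=np.radians(-77.6);c,s_=np.cos(np.radians(25)),np.sin(np.radians(25))
n=np.array([c*np.cos(psi),c*np.sin(psi),s_])
RP=frame([-np.sin(psi),np.cos(psi),0],-n)
phi=np.radians(-97.7);jx=np.array([np.cos(phi),np.sin(phi),0]);jy=np.array([-jx[1],jx[0],0])
RJ=frame(jy,[0,0,-1])
B=np.array([.607,.2987,.062])
J=np.array([.540,-.154,0])
E
python3 - <<'E'
from g import *
print(n,jx,jy,RP);print(wristj(RP,B+n*.017),wristj(RJ,J+[0,0,.05]))
for d in(.13,.017): rel(B+n*d+[0,0,(.03 if d>.1 else 0)],RP)
E
```

```text
[ 0.1946163  -0.88516569  0.42261826] [-0.13398619 -0.9909832   0.        ] [ 0.9909832  -0.13398619  0.        ] [[-9.07510707e-02  9.76672278e-01 -1.94616299e-01]
 [ 4.12759541e-01  2.14735327e-01  8.85165691e-01]
 [ 9.06307787e-01  2.99640664e-18 -4.22618262e-01]]
(np.float64(5.406072034108959), [array([65., 96., -3.]), array([ 64.,  88., -21.]), array([ 66.,  79., -39.])]) (np.float64(-15.917364699875014), [array([-0., 90., -8.]), array([ 0., 70., -8.]), array([ 0., 50., -8.])])
mm [-568.1 -291.1  100.1] rot [-5.98  9.67  9.35]
mm [-522.3 -199.4  177.7] rot [-5.98  9.67  9.35]
```

Request:
apply_moves(
  rows=[
    {"x": -60,"y": -40,"z": -33},
    {"x": -120,"y": -80,"z": -33,"rx": -0.6,"ry": 1,"rz": 1},
    {"x": -180,"y": -120,"z": -33,"rx": -1.2,"ry": 2,"rz": 2},
    {"x": -240,"y": -160,"z": -33,"rx": -1.8,"ry": 3,"rz": 2.9},
    {"x": -300,"y": -200,"z": -33,"rx": -2.4,"ry": 3.9,"rz": 3.8},
    {"x": -360,"y": -240,"z": -33,"rx": -3,"ry": 4.8,"rz": 4.7},
    {"x": -420,"y": -280,"z": -33,"rx": -3.6,"ry": 5.8,"rz": 5.6},
    {"x": -480,"y": -320,"z": -33,"rx": -4.2,"ry": 6.8,"rz": 6.5},
    {"x": -540,"y": -350,"z": -33,"rx": -4.8,"ry": 7.7,"rz": 7.5},
    {"x": -577,"y": -375,"z": -33,"rx": -5.4,"ry": 8.7,"rz": 8.4},
  ],
)

```text
validation failed for argument at $.ro...
```

Run:
```python
from g import *
s=read_state();print(s['time_s'],s['joint_positions'],s['position'])
rel(B+n*.15+[0,0,.03],RP)
```

```text
0.1 [ 6.55743200e+01  3.02753446e+01  8.21483452e+01  1.50543796e-03
  6.76884212e+01 -1.02270090e+01] [0.15301298 0.60536226 0.24665503]
mm [-576.2 -307.3   91.6] rot [-5.98  9.67  9.35]
```

Request:
apply_moves(
  rows=[
    {"x": -60,"y": -40,"z": -33,"rx": 0,"ry": 0,"rz": 0,"claw": 0},
    {"x": -120,"y": -80,"z": -33,"rx": -0.6,"ry": 1,"rz": 1,"claw": 0},
    {"x": -180,"y": -120,"z": -33,"rx": -1.2,"ry": 2,"rz": 2,"claw": 0},
    {"x": -240,"y": -160,"z": -33,"rx": -1.8,"ry": 3,"rz": 2.9,"claw": 0},
    {"x": -300,"y": -200,"z": -33,"rx": -2.4,"ry": 3.9,"rz": 3.8,"claw": 0},
    {"x": -360,"y": -240,"z": -33,"rx": -3,"ry": 4.8,"rz": 4.7,"claw": 0},
    {"x": -420,"y": -280,"z": -33,"rx": -3.6,"ry": 5.8,"rz": 5.6,"claw": 0},
    {"x": -480,"y": -320,"z": -33,"rx": -4.2,"ry": 6.8,"rz": 6.5,"claw": 0},
    {"x": -540,"y": -350,"z": -33,"rx": -4.8,"ry": 7.7,"rz": 7.5,"claw": 0},
    {"x": -577,"y": -375,"z": -33,"rx": -5.4,"ry": 8.7,"rz": 8.4,"claw": 0},
  ],
)

```text
time_s: 1.35
position: [0.5741, 0.1484, 0.2804]
tcp_rot: [[-0.206, 0.949, -0.237], [0.469, 0.308, 0.828], [0.859, 0.059, -0.509]]
force: [0.8, -0.1, 1.1]
opening: 0.999
grasp_force: 0.0
```

Run:
```python
from g import *
s=read_state();print(s['time_s'],s['joint_positions'],s['position'])
rel(B+n*.15+[0,0,.03],RP)
```

```text
1.35 [-17.33601121  38.93512145  83.96333217  46.44650657  96.94209906
 -48.96559699] [0.5740913  0.14844813 0.28037022]
mm [-111.9   57.    63.3] rot [-0.56  0.91  0.93]
```

Request:
apply_moves(
  rows=[
    {"x": 0,"y": 0,"z": 0,"rx": 0,"ry": 0,"rz": 0,"claw": 0},
    {"x": 0,"y": 0,"z": 0,"rx": 0,"ry": 0,"rz": 0,"claw": 0},
  ],
)

```text
time_s: 1.6
position: [0.572, 0.1504, 0.2799]
tcp_rot: [[-0.208, 0.948, -0.24], [0.47, 0.312, 0.825], [0.858, 0.059, -0.511]]
force: [-0.5, -0.1, -0.2]
opening: 1.002
grasp_force: 0.0
```

Run:
```python
from g import *
s=read_state();print(s['time_s'],s['joint_positions'],s['position'])
rel(B+n*.15+[0,0,.03],RP)
```

```text
1.6 [-17.14497307  38.8230867   84.19487358  46.30293513  96.78624848
 -49.0820607 ] [0.57202696 0.15040991 0.27992388]
mm [-112.9   58.4   61. ] rot [-0.6   0.93  0.95]
```

Request:
apply_moves(
  rows=[
    {"x": -57,"y": 29,"z": 30,"rx": -0.3,"ry": 0.5,"rz": 0.5,"claw": 0},
    {"x": -113,"y": 58,"z": 61,"rx": -0.6,"ry": 0.93,"rz": 0.95,"claw": 0},
    {"x": -113,"y": 58,"z": 61,"rx": -0.6,"ry": 0.93,"rz": 0.95,"claw": 0},
    {"x": -113,"y": 58,"z": 61,"rx": -0.6,"ry": 0.93,"rz": 0.95,"claw": 0},
    {"x": -113,"y": 58,"z": 61,"rx": -0.6,"ry": 0.93,"rz": 0.95,"claw": 0},
  ],
)

```text
time_s: 2.22
position: [0.6367, 0.1665, 0.1593]
tcp_rot: [[-0.098, 0.976, -0.193], [0.414, 0.216, 0.884], [0.905, 0.006, -0.425]]
force: [-1.4, 0.3, 0.3]
opening: 1.001
grasp_force: 0.0
```

Run:
```python
from g import *
s=read_state();print(s['time_s'],s['joint_positions'],s['position'])
rel(B+n*.15+[0,0,.03],RP)
im,d,P=cloud('wrist');save(im,'pics/w1.png');np.savez('w1.npz',im=im,d=d,P=P)
p=camera_params('wrist');print(p)
```

```text
2.225 [-15.91290692  53.35356291  78.59675598  52.93607743  91.98642655
 -49.4365239 ] [0.63669696 0.16647649 0.15931576]
mm [-3.7 -0.6  1.3] rot [0.01 0.02 0.06]
{'fx': 356.6941607051286, 'fy': 356.6941607051286, 'cx': 317.35719304613593, 'cy': 198.76808508573666, 'D': array([-0.07416335,  0.        ,  0.        ,  0.        ,  0.        ]), 'xyz': array([0.65492962, 0.07836878, 0.28704992]), 'orientation': array([[ 0.97654409, -0.14810453,  0.15629043],
       [ 0.21518698,  0.64602585, -0.7323559 ],
       [ 0.00749757,  0.74880949,  0.66274289]])}
```

View pics/w1.png

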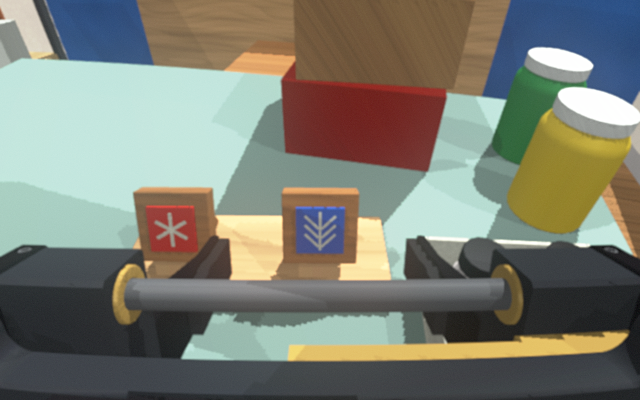

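The picture shows the red block at (175,230) and the blue block at (320,225) centred ahead of the open jaws; the paint box lies close by on the right at about (480,250).

Run:
```python
from g import *
for f in('top0','scene0'):
    z=np.load(f+'.npz');P=z['P'].reshape(-1,3)
    # body frame at grasp: coords relative to grasp point along tool axes
    G=B+n*.011; q=(P-G)@RP*1000
    # body at z<-51, |y|<95,|x|<37.5 ; list obstacles incl. margin, along approach 0..140 too
    m=(q[:,2]<-40)&(q[:,2]>-250)&(abs(q[:,1])<115)&(abs(q[:,0])<55)&(P[:,2]>.005)
    print(f,m.sum(),q[m].min(0) if m.any() else'',q[m].max(0) if m.any() else'')
    if m.any():
        print('x>-45:',np.round(q[m][np.argsort(-q[m][:,0])[:8]]),P[m][np.argsort(-q[m][:,0])[:3]])
    b=(P[:,0]>.66)&(P[:,0]<.8)&(P[:,1]>.12)&(P[:,1]<.36)&(P[:,2]>.02)&(P[:,2]<.2)
    print(P[b].min(0),P[b].max(0),np.percentile(P[b][:,0],[1,5]))
z=np.load('w1.npz');im,P,d=z['im'],z['P'],z['d']
h=cv2.cvtColor(im,cv2.COLOR_RGB2HSV)
m=np.zeros((400,640),bool);m[180:265,275:365]=1
bl=m&(h[...,0]>100)&(h[...,0]<130)&(h[...,1]>110)&(d>0)
q=P[bl];c0=np.median(q,0);q=q[np.linalg.norm(q-c0,axis=1)<.04]
u,s,vt=np.linalg.svd(q-q.mean(0),full_matrices=False);nn=vt[2]*np.sign(vt[2][2]);print(len(q),q.mean(0),nn,np.degrees(np.arctan2(nn[1],nn[0])),np.degrees(np.arcsin(nn[2])))
l=(q-B)@np.stack([RP[:,0],RP[:,1],n],1)*1000;print('plate extents x,y,n',np.percentile(l,[1,99],axis=0),np.median(l,0))
r=cv2.minAreaRect(l[:,:2].astype(np.float32));print(r)
# wood front face
wq=(P[m&(d>0)]-B)@np.stack([RP[:,0],RP[:,1],n],1)*1000
wq=wq[(abs(wq[:,2]-18)<6)|(abs(wq[:,2]-22)<6)];wq=wq[(abs(wq[:,:2])<45).all(1)];print('wood',np.percentile(wq,[1,99],axis=0),cv2.minAreaRect(wq[:,:2].astype(np.float32)))
```

```text
top0 91 [ -54.54792832   90.31074224 -105.79324826] [-36.5729601  114.92883743 -40.02736652]
x>-45: [[-37. 115. -91.]
 [-37. 114. -88.]
 [-38. 114. -90.]
 [-38. 113. -92.]
 [-38. 112. -94.]
 [-38. 113. -97.]
 [-40. 115. -84.]
 [-40. 114. -86.]] [[0.74220915 0.2179377  0.07196662]
 [0.74087173 0.2202523  0.07056914]
 [0.74096256 0.21834598 0.07017576]]
[0.7016048  0.12007081 0.02000709] [0.79996811 0.32965061 0.07637165] [0.70399079 0.70823843]
scene0 39 [ -54.73663769   93.21501658 -100.18410508] [-40.03245026 114.40630093 -40.02103907]
x>-45: [[ -40.  114.  -86.]
 [ -40.  114.  -92.]
 [ -42.  113.  -92.]
 [ -42.  112.  -94.]
 [ -43.  114. -100.]
 [ -44.   98.  -43.]
 [ -45.  100.  -44.]
 [ -45.   96.  -47.]] [[0.74075505 0.22069998 0.06674587]
 [0.74227917 0.21583089 0.06911264]
 [0.74099596 0.21424314 0.06794087]]
[0.70566626 0.12004898 0.0200072 ] [0.79997697 0.33094626 0.07362134] [0.71121227 0.71667845]
1232 [0.61457562 0.28018194 0.07355744] [ 0.19092193 -0.88243136  0.4299578 ] -77.79171851410433 25.464882072759263
plate extents x,y,n [[-19.35625393 -15.9378258   20.14847102]
 [ 19.35450206  21.61503128  24.29221766]] [ 4.72547862  5.38671136 22.80759313]
((-0.022748947143554688, 2.6943130493164062), (38.56768035888672, 39.59391403198242), 89.5500259399414)
wood [[-32.68334306 -28.37864363  14.50031382]
 [ 31.29128935  34.07194435  24.24041533]] ((-0.9141387939453125, 2.8731231689453125), (65.44886779785156, 64.19579315185547), 0.17649516463279724)
```

```bash
sed -i 's/^B=.*/B=np.array([.607,.2987,.062])+.0027*RP[:,1]/' g.py
python3 - <<'E'
from g import *
for d in(.08,.017): rel(B+n*d+.003*RP[:,0],RP)
E
```

```text
mm [-27.6   1.7  84.4] rot [0.02 0.03 0.06]
mm [-27.4   1.6 147.4] rot [0.02 0.03 0.06]
```

Request:
apply_moves(
  rows=[
    {"x": -10,"y": 1,"z": 30,"rx": 0,"ry": 0,"rz": 0.06,"claw": 0},
    {"x": -20,"y": 1.7,"z": 60,"rx": 0,"ry": 0,"rz": 0.06,"claw": 0},
    {"x": -27.5,"y": 1.7,"z": 84,"rx": 0.02,"ry": 0.03,"rz": 0.06,"claw": 0},
    {"x": -27.5,"y": 1.7,"z": 84,"rx": 0.02,"ry": 0.03,"rz": 0.06,"claw": 0},
    {"x": -27.5,"y": 1.7,"z": 84,"rx": 0.02,"ry": 0.03,"rz": 0.06,"claw": 0},
  ],
)

```text
time_s: 2.9
position: [0.6253, 0.2287, 0.0966]
tcp_rot: [[-0.088, 0.977, -0.195], [0.412, 0.214, 0.886], [0.907, -0.003, -0.421]]
force: [0.5, 0.1, 0.0]
opening: 1.001
grasp_force: 0.0
```

Run:
```python
from g import *
for d in(.08,.017): rel(B+n*d+.003*RP[:,0],RP)
```

```text
mm [ 2.2 -0.1  0.1] rot [-0.   -0.02 -0.03]
mm [ 2.1 -0.1 63.1] rot [-0.   -0.02 -0.03]
```

Request:
apply_moves(
  rows=[
    {"x": 2,"y": 0,"z": 20,"rx": 0,"ry": 0,"rz": 0,"claw": 0},
    {"x": 2,"y": 0,"z": 42,"rx": 0,"ry": 0,"rz": 0,"claw": 0},
    {"x": 2,"y": 0,"z": 58,"rx": 0,"ry": 0,"rz": 0,"claw": 0},
    {"x": 2,"y": 0,"z": 63,"rx": 0,"ry": 0,"rz": 0,"claw": 0},
    {"x": 2,"y": 0,"z": 63,"rx": 0,"ry": 0,"rz": 0,"claw": 0},
    {"x": 2,"y": 0,"z": 63,"rx": 0,"ry": 0,"rz": 0,"claw": 0},
  ],
)

```text
time_s: 3.65
position: [0.6125, 0.2854, 0.0709]
tcp_rot: [[-0.086, 0.977, -0.195], [0.412, 0.213, 0.886], [0.907, -0.004, -0.421]]
force: [0.4, -0.5, -0.6]
opening: 1.0
grasp_force: 0.0
```

Run:
```python
from g import *
rel(B+n*.017+.003*RP[:,0],RP)
im,d,P=cloud('wrist');save(im,'pics/w2.png')
```

```text
mm [ 0.9  0.2 -0.4] rot [-0.   -0.02 -0.04]
```

View pics/w2.png

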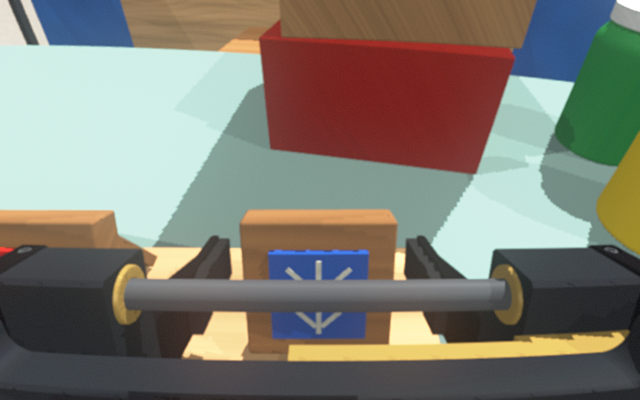

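The blue block (243–395, centre column about 318) stands centred between the two fingertips (230 and 408), so I close the jaws.

Request:
apply_moves(
  rows=[
    {"x": 0,"y": 0,"z": 0,"rx": 0,"ry": 0,"rz": 0,"claw": 255},
    {"x": 0,"y": 0,"z": 0,"rx": 0,"ry": 0,"rz": 0,"claw": 255},
    {"x": 0,"y": 0,"z": 0,"rx": 0,"ry": 0,"rz": 0,"claw": 255},
    {"x": 0,"y": 0,"z": 0,"rx": 0,"ry": 0,"rz": 0,"claw": 255},
    {"x": 0,"y": 0,"z": 0,"rx": 0,"ry": 0,"rz": 0,"claw": 255},
    {"x": 0,"y": 0,"z": 0,"rx": 0,"ry": 0,"rz": 0,"claw": 255},
  ],
)

```text
time_s: 4.45
position: [0.6122, 0.2856, 0.0709]
tcp_rot: [[-0.086, 0.977, -0.196], [0.412, 0.214, 0.886], [0.907, -0.004, -0.421]]
force: [1.1, -1.7, 1.3]
opening: 0.733
grasp_force: 30.0
```

Request:
apply_moves(
  rows=[
    {"x": 10,"y": 0,"z": -1,"rx": 0,"ry": 0,"rz": 0,"claw": 255},
    {"x": 25,"y": 0,"z": -3,"rx": 0,"ry": 0,"rz": 0,"claw": 255},
    {"x": 45,"y": 0,"z": -10,"rx": 0,"ry": 0,"rz": 0,"claw": 255},
    {"x": 75,"y": 0,"z": -40,"rx": 0,"ry": 0,"rz": 0,"claw": 255},
    {"x": 110,"y": 0,"z": -90,"rx": 0,"ry": 0,"rz": 0,"claw": 255},
    {"x": 140,"y": 0,"z": -140,"rx": 0,"ry": 0,"rz": 0,"claw": 255},
    {"x": 140,"y": 0,"z": -140,"rx": 0,"ry": 0,"rz": 0,"claw": 255},
    {"x": 140,"y": 0,"z": -140,"rx": 0,"ry": 0,"rz": 0,"claw": 255},
  ],
)

```text
time_s: 5.45
position: [0.6268, 0.2196, 0.2574]
tcp_rot: [[-0.086, 0.977, -0.196], [0.412, 0.214, 0.885], [0.907, -0.004, -0.421]]
force: [-0.8, 0.2, -1.0]
opening: 0.731
grasp_force: 30.0
```

Run:
```python
from g import *
s=read_state();print(s['joint_positions'],s['opening'],s['force'],wristj(RJ,J+[0,0,.2]))
rel(J-.003*jx+[0,0,.18],RJ)
```

```text
[-11.77365025  44.84576204  79.57038901  55.9754131   93.96746337
 -40.78859471] 0.7308855530605193 [-0.83006046  0.22576256 -0.98584719] (np.float64(-15.917364699875014), [array([-0., 90., -8.]), array([ 0., 70., -8.]), array([ 0., 50., -8.])])
mm [-215.6 -163.4 -278.6] rot [ -1.94 -10.72   2.95]
```

Request:
apply_moves(
  rows=[
    {"x": -22,"y": -16,"z": -28,"rx": -0.2,"ry": -1.1,"rz": 0.3,"claw": 255},
    {"x": -43,"y": -33,"z": -56,"rx": -0.4,"ry": -2.1,"rz": 0.6,"claw": 255},
    {"x": -65,"y": -49,"z": -84,"rx": -0.6,"ry": -3.2,"rz": 0.9,"claw": 255},
    {"x": -86,"y": -65,"z": -111,"rx": -0.8,"ry": -4.3,"rz": 1.2,"claw": 255},
    {"x": -108,"y": -82,"z": -139,"rx": -1,"ry": -5.4,"rz": 1.5,"claw": 255},
    {"x": -129,"y": -98,"z": -167,"rx": -1.2,"ry": -6.4,"rz": 1.8,"claw": 255},
    {"x": -151,"y": -114,"z": -195,"rx": -1.4,"ry": -7.5,"rz": 2.1,"claw": 255},
    {"x": -172,"y": -131,"z": -223,"rx": -1.55,"ry": -8.6,"rz": 2.4,"claw": 255},
    {"x": -194,"y": -147,"z": -251,"rx": -1.75,"ry": -9.7,"rz": 2.7,"claw": 255},
    {"x": -216,"y": -163,"z": -279,"rx": -1.94,"ry": -10.72,"rz": 2.95,"claw": 255},
  ],
)

```text
time_s: 6.7
position: [0.5399, -0.1507, 0.1774]
tcp_rot: [[0.133, 0.991, -0.003], [0.991, -0.133, -0.0], [-0.001, -0.003, -1.0]]
force: [-0.5, 0.1, -0.6]
opening: 0.729
grasp_force: 30.0
```

Request:
apply_moves(
  rows=[
    {"x": 0,"y": 0,"z": 0,"rx": 0,"ry": 0,"rz": 0,"claw": 255},
    {"x": 0,"y": 0,"z": 0,"rx": 0,"ry": 0,"rz": 0,"claw": 255},
  ],
)

```text
time_s: 6.95
position: [0.541, -0.15, 0.178]
tcp_rot: [[0.134, 0.991, -0.002], [0.991, -0.134, 0.004], [0.003, -0.002, -1.0]]
force: [0.4, 0.3, -0.3]
opening: 0.735
grasp_force: 30.0
```

Run:
```python
from g import *
s=read_state();print(s['joint_positions'],s['opening'],s['force'])
rel(J-.003*jx+[0,0,.18],RJ)
im,d,P=cloud('wrist');save(im,'pics/w3.png');np.savez('w3.npz',im=im,d=d,P=P)
```

```text
[-26.97035444  30.66678515  95.08589326   0.17242167  54.44451121
 -19.3965447 ] 0.7350601179744277 [ 0.4177778  0.2536786 -0.286646 ]
mm [-1.1 -0.4 -2. ] rot [-0.02 -0.03  0.  ]
```

View pics/w3.png

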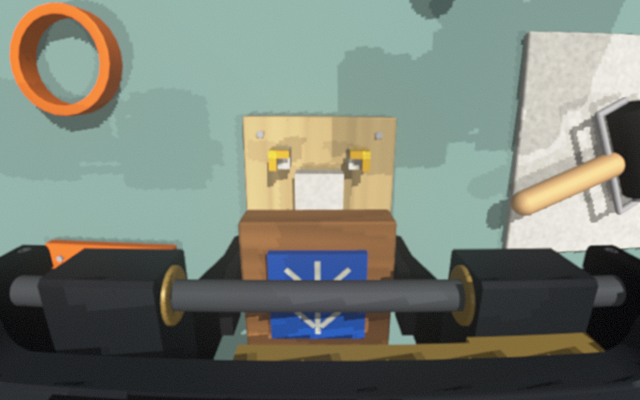

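The picture shows the blue block held flat (240–395, front edge at row 210), the jig board below (243–396, far edge at row 116), two yellow stops at (280,158) and (358,158), and the pocket floor at (320,190).

```bash
cat > m.py <<'E'
from g import *
import sys
def meas(f):
    z=np.load(f);im,P,d=z['im'],z['P'],z['d']
    h=cv2.cvtColor(im,cv2.COLOR_RGB2HSV);H,S,V=[h[...,i] for i in range(3)]
    A=np.stack([jx,jy,[0,0,1]],1)
    q=(P-J)@A*1000;ok=(d>0)&(abs(q[...,0])<110)&(abs(q[...,1])<75)
    b=ok&(abs(q[...,2]-12)<3)&(S>70)&(H<30)
    for u in range(-60,-30,10):
        k=b&(abs(q[...,0]-u)<4);print('board y edges @x',u,np.percentile(q[k][:,1],[1,99]))
    k=b&(abs(q[...,1])<50);print('board x min',np.percentile(q[k][:,0],[.5,2]),np.median(q[k][:,2]))
    y=ok&(H>20)&(H<32)&(S>170)&(q[...,2]>33)&(q[...,2]<42)
    k,l,st,c=cv2.connectedComponentsWithStats(y.astype(np.uint8))
    for i in range(1,k):
        if st[i,4]>15:e=q[l==i];print('yel',c[i],st[i,4],np.percentile(e,[2,98],axis=0).round(1).tolist())
    fl=ok&(S<60)&(abs(q[...,2]-30)<3);e=q[fl];print('floor',np.percentile(e,[1,99],axis=0))
    hb=(d>0)&(P[...,2]>.1)&(abs(q[...,0])<80)&(abs(q[...,1])<60)
    w=hb&(H<20)&(S>80)&(V>40);e=q[w];
    if len(e)>50:
        zt=np.percentile(e[:,2],90);e=e[abs(e[:,2]-zt)<5];print('block wood top z',zt,np.percentile(e,[1,99],axis=0),cv2.minAreaRect(e[:,:2].astype(np.float32)))
    p=hb&(H>100)&(H<130)&(S>110);e=q[p]
    if len(e)>50:print('plate',np.percentile(e,[1,50,99],axis=0),cv2.minAreaRect(e[:,:2].astype(np.float32)))
    s=read_state();print('tcp in jig',(s['position']-J)@A*1000)
if __name__=='__main__':meas(sys.argv[1])
E
python3 m.py w3.npz
```

```text
board y edges @x -60 [-62.41904912  63.44721297]
board y edges @x -50 [-62.0965081   63.21263597]
board y edges @x -40 [-62.56737517  63.65927065]
board x min [-65.65156666 -64.85071664] 11.19034798804508
yel [276.27604167 157.55208333] 192 [[-41.0, -38.4, 35.9], [-26.7, -23.8, 38.5]]
yel [361.80882353 157.57843137] 204 [[-41.0, 25.6, 35.5], [-26.5, 39.3, 38.5]]
floor [[-32.49824145 -31.2061863   27.41567419]
 [  8.34509421  32.23631896  30.74518925]]
block wood top z 182.32717395267883 [[-34.6593318  -31.91534585 177.95169791]
 [ 23.84721774  30.48909925 182.74440647]] ((-5.175592422485352, -0.47551727294921875), (59.95009231567383, 65.80590057373047), 0.03764800354838371)
plate [[-22.69151311 -20.11829164 182.65967307]
 [-12.71612271  -0.65376743 185.4326155 ]
 [ 17.16086923  18.75237534 186.76304768]] ((-1.2381439208984375, -0.7262592315673828), (43.94818115234375, 39.938568115234375), 0.07846026867628098)
tcp in jig [ -3.92841546   0.80093387 178.32438937]
```

Request:
apply_moves(
  rows=[
    {"x": -1.4,"y": 1.1,"z": 30,"rx": -0.02,"ry": -0.03,"rz": 0,"claw": 255},
    {"x": -1.4,"y": 1.1,"z": 60,"rx": -0.02,"ry": -0.03,"rz": 0,"claw": 255},
    {"x": -1.4,"y": 1.1,"z": 90,"rx": -0.02,"ry": -0.03,"rz": 0,"claw": 255},
    {"x": -1.4,"y": 1.1,"z": 110,"rx": -0.02,"ry": -0.03,"rz": 0,"claw": 255},
    {"x": -1.4,"y": 1.1,"z": 116,"rx": -0.02,"ry": -0.03,"rz": 0,"claw": 255},
    {"x": -1.4,"y": 1.1,"z": 116,"rx": -0.02,"ry": -0.03,"rz": 0,"claw": 255},
    {"x": -1.4,"y": 1.1,"z": 116,"rx": -0.02,"ry": -0.03,"rz": 0,"claw": 255},
  ],
)

```text
time_s: 7.88
position: [0.543, -0.1531, 0.0638]
tcp_rot: [[0.134, 0.991, 0.003], [0.991, -0.134, -0.003], [-0.003, 0.004, -1.0]]
force: [0.4, 0.7, 0.4]
opening: 0.732
grasp_force: 30.0
```

```bash
sed -i 's/P\[...,2\]>.1)/P[...,2]>.05)/' m.py
python3 - <<'E'
from g import *
im,d,P=cloud('wrist');save(cv2.resize(im[120:360,180:460],None,fx=2.5,fy=2.5),'pics/w4.png');np.savez('w4.npz',im=im,d=d,P=P)
rel(J,RJ)
E
python3 m.py w4.npz
```

```text
mm [-1.  -3.1 63.9] rot [ 0.04  0.03 -0.  ]
board y edges @x -60 [-62.18696894  63.14809244]
board y edges @x -50 [-62.32321895  63.11020913]
board y edges @x -40 [-62.71605982  63.31742836]
board x min [-66.02368367 -65.3790886 ] 11.198786096864922
yel [243.52430044 190.52282769] 679 [[-41.8, -39.0, 34.3], [-26.7, -23.9, 38.5]]
yel [383.61021898 190.75620438] 685 [[-41.3, 24.5, 33.9], [-26.7, 39.7, 38.5]]
yel [242.37096774 318.83870968] 62 [[30.7, -40.0, 36.4], [37.7, -36.7, 38.2]]
floor [[-34.11662647 -33.44782684  27.47125111]
 [-25.40964171  33.87255921  30.54084439]]
block wood top z 68.08773744477828 [[-31.86331086 -29.60795631  63.71067789]
 [ 26.72887368  33.31537106  68.53929272]] ((-2.1701221466064453, 2.0071067810058594), (84.1766586303711, 60.1855354309082), 89.83628845214844)
plate [[-19.93186956 -17.65567992  68.38557825]
 [-10.10410095   1.78478884  71.18641057]
 [ 19.68083446  21.16877297  72.51418034]] ((-7.407264709472656, 1.642709732055664), (56.76481246948242, 39.935394287109375), 0.14723265171051025)
tcp in jig [-1.22095187  2.89379035 63.86493902]
```

View pics/w4.png

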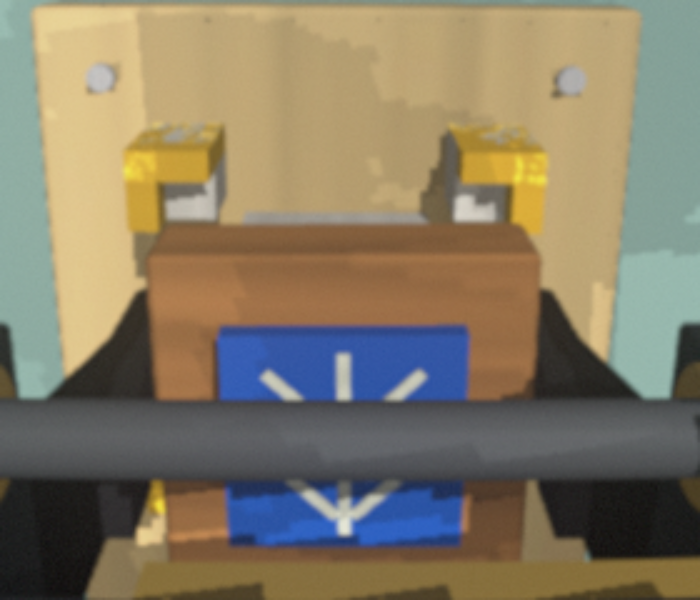

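The picture shows the block just above the pocket (150–540 in the crop), the two near stops at (175,165) and (500,165), the board's far edge at row 8, and the block's top front edge at row 253.

Run:
```python
from g import *
p=camera_params('wrist');K=np.array([[p['fx'],0,p['cx']],[0,p['fy'],p['cy']],[0,0,1.]]);R=np.array(p['orientation']);A=np.stack([jx,jy,[0,0,1]],1)
print('cam in jig',(p['xyz']-J)@A*1000)
def hit(cu,cv,z):
    n_=cv2.undistortPoints(np.array([[[cu/2.5+180,cv/2.5+120]]],float),K,p['D'])[0,0]
    r=R@np.array([n_[0],-n_[1],-1]);X=p['xyz']+r*(z-p['xyz'][2])/r[2];return np.round((X-J)@A*1000,1)[:2]
for nm,a in dict(board=(330,8,.012),stopL_out=(150,150,.038),stopR_out=(520,152,.038),L_inY=(160,205,.038),L_end=(143,232,.038),R_end=(530,232,.038),L_yin=(208,165,.038),R_yin=(462,165,.038),L_y_out=(128,190,.038),R_y_out=(545,190,.038),leg_in=(185,182,.038),floor=(330,213,.03),blk66=(345,253,.066),blk68=(345,253,.068),blk66L=(152,255,.066),blk66R=(540,255,.066),boardL=(35,10,.012),boardR=(640,10,.012)).items(): print(nm,hit(*a))
```

```text
cam in jig [-80.39162645   1.38071623 200.09466042]
board [-65.6  -0.5]
stopL_out [-41.7 -34.1]
stopR_out [-41.1  35.2]
L_inY [-30.9 -32.9]
L_end [-25.5 -36.5]
R_end [-25.3  38. ]
L_yin [-38.7 -23.3]
R_yin [-38.6  24.4]
L_y_out [-33.9 -38.8]
R_y_out [-33.7  40.4]
leg_in [-35.4 -27.8]
floor [-26.7  -0.6]
blk66 [-31.4   2.2]
blk68 [-32.1   2.2]
blk66L [-31.1 -28.7]
blk66R [-30.9  33.5]
boardL [-65.7 -62.3]
boardR [-65.5  64.4]
```

Request:
apply_moves(
  rows=[
    {"x": 1.6,"y": -1.5,"z": 0,"rx": 0.04,"ry": 0.03,"rz": 0,"claw": 255},
    {"x": 1.6,"y": -1.5,"z": 0,"rx": 0.04,"ry": 0.03,"rz": 0,"claw": 255},
    {"x": 1.6,"y": -1.5,"z": 0,"rx": 0.04,"ry": 0.03,"rz": 0,"claw": 255},
  ],
)

```text
time_s: 8.3
position: [0.5411, -0.1512, 0.0631]
tcp_rot: [[0.134, 0.991, -0.002], [0.991, -0.134, 0.001], [0.001, -0.002, -1.0]]
force: [0.4, 0.1, -0.3]
opening: 0.731
grasp_force: 30.0
```

```bash
python3 - <<'E'
from g import *
im,d,P=cloud('wrist');np.savez('w5.npz',im=im,d=d,P=P)
rel(J-.0028*jx+.0014*jy,RJ);print(read_state()['force'])
E
python3 m.py w5.npz | egrep 'yel|block|plate|tcp'
```

```text
mm [-0.2  0.8 63. ] rot [-0.02 -0.01 -0.  ]
[ 0.75988875  0.76169782 -0.26302391]
yel [248.4811463  193.55354449] 663 [[-41.7, -39.0, 34.0], [-27.0, -23.9, 38.4]]
yel [388.72582973 194.80519481] 693 [[-41.3, 24.6, 34.2], [-26.3, 39.7, 38.5]]
yel [244.36363636 320.59090909] 22 [[29.0, -39.7, 35.8], [37.8, -38.7, 38.5]]
yel [390.79310345 320.44827586] 29 [[29.1, 38.4, 36.4], [38.3, 39.4, 38.3]]
block wood top z 67.36412420019425 [[-33.43420112 -31.77631468  62.97654993]
plate [[-21.52593058 -19.83600549  67.82374008]
tcp in jig [-2.89382617  0.71907079 63.02478995]
```

Request:
apply_moves(
  rows=[
    {"x": 0.2,"y": 0.6,"z": 3,"rx": -0.02,"ry": 0,"rz": 0,"claw": 255},
    {"x": 0.2,"y": 0.6,"z": 6,"rx": -0.02,"ry": 0,"rz": 0,"claw": 255},
    {"x": 0.2,"y": 0.6,"z": 9,"rx": -0.02,"ry": 0,"rz": 0,"claw": 255},
    {"x": 0.2,"y": 0.6,"z": 12,"rx": -0.02,"ry": 0,"rz": 0,"claw": 255},
    {"x": 0.2,"y": 0.6,"z": 12,"rx": -0.02,"ry": 0,"rz": 0,"claw": 255},
  ],
)

```text
time_s: 8.98
position: [0.5414, -0.1509, 0.0505]
tcp_rot: [[0.134, 0.991, -0.001], [0.991, -0.134, 0.001], [0.001, -0.001, -1.0]]
force: [0.5, 0.2, -0.2]
opening: 0.734
grasp_force: 30.0
```

Request:
apply_moves(
  rows=[
    {"x": 0,"y": 0,"z": 1,"rx": 0,"ry": 0,"rz": 0,"claw": 255},
    {"x": 0,"y": 0,"z": 2,"rx": 0,"ry": 0,"rz": 0,"claw": 255},
    {"x": 0,"y": 0,"z": 2,"rx": 0,"ry": 0,"rz": 0,"claw": 255},
  ],
)

```text
time_s: 9.35
position: [0.5416, -0.151, 0.0489]
tcp_rot: [[0.134, 0.991, 0.0], [0.991, -0.134, 0.001], [0.001, -0.0, -1.0]]
force: [-0.1, 0.0, -0.3]
opening: 0.73
grasp_force: 30.0
```

Request:
apply_moves(
  rows=[
    {"x": 0,"y": 0,"z": 1,"rx": 0,"ry": 0,"rz": 0,"claw": 255},
    {"x": 0,"y": 0,"z": 1.5,"rx": 0,"ry": 0,"rz": 0,"claw": 255},
    {"x": 0,"y": 0,"z": 1.5,"rx": 0,"ry": 0,"rz": 0,"claw": 255},
  ],
)

```text
time_s: 9.72
position: [0.5416, -0.1511, 0.0473]
tcp_rot: [[0.134, 0.991, 0.0], [0.991, -0.134, 0.001], [0.001, -0.0, -1.0]]
force: [0.2, -0.7, -1.0]
opening: 0.731
grasp_force: 30.0
```

Request:
apply_moves(
  rows=[
    {"x": 0,"y": 0,"z": 1,"rx": 0,"ry": 0,"rz": 0,"claw": 255},
    {"x": 0,"y": 0,"z": 1,"rx": 0,"ry": 0,"rz": 0,"claw": 255},
  ],
)

```text
time_s: 9.98
position: [0.5416, -0.151, 0.0463]
tcp_rot: [[0.134, 0.991, -0.0], [0.991, -0.134, 0.001], [0.001, -0.0, -1.0]]
force: [-0.2, 0.5, 0.2]
opening: 0.73
grasp_force: 30.0
```

Request:
apply_moves(
  rows=[
    {"x": 0,"y": 0,"z": 1,"rx": 0,"ry": 0,"rz": 0,"claw": 255},
    {"x": 0,"y": 0,"z": 1,"rx": 0,"ry": 0,"rz": 0,"claw": 255},
  ],
)

```text
time_s: 10.22
position: [0.5416, -0.151, 0.0453]
tcp_rot: [[0.134, 0.991, -0.0], [0.991, -0.134, 0.001], [0.001, -0.0, -1.0]]
force: [0.6, -0.4, -0.2]
opening: 0.73
grasp_force: 30.0
```

Request:
apply_moves(
  rows=[
    {"x": 0,"y": 0,"z": 1,"rx": 0,"ry": 0,"rz": 0,"claw": 255},
    {"x": 0,"y": 0,"z": 1,"rx": 0,"ry": 0,"rz": 0,"claw": 255},
  ],
)

```text
time_s: 10.48
position: [0.5416, -0.151, 0.0443]
tcp_rot: [[0.134, 0.991, -0.0], [0.991, -0.134, 0.001], [0.001, -0.0, -1.0]]
force: [-0.7, 0.8, 0.1]
opening: 0.731
grasp_force: 30.0
```

Request:
apply_moves(
  rows=[
    {"x": 0,"y": 0,"z": 0.7,"rx": 0,"ry": 0,"rz": 0,"claw": 255},
    {"x": 0,"y": 0,"z": 0.7,"rx": 0,"ry": 0,"rz": 0,"claw": 255},
  ],
)

```text
time_s: 10.72
position: [0.5417, -0.1511, 0.0438]
tcp_rot: [[0.134, 0.991, 0.0], [0.991, -0.134, 0.001], [0.001, 0.0, -1.0]]
force: [-0.5, -0.4, 1.4]
opening: 0.73
grasp_force: 30.0
```

Request:
apply_moves(
  rows=[
    {"x": 0,"y": 0,"z": 0.7,"rx": 0,"ry": 0,"rz": 0,"claw": 255},
    {"x": 0,"y": 0,"z": 0.7,"rx": 0,"ry": 0,"rz": 0,"claw": 255},
  ],
)

```text
time_s: 10.98
position: [0.5417, -0.1511, 0.0438]
tcp_rot: [[0.134, 0.991, 0.0], [0.991, -0.134, 0.001], [0.001, 0.0, -1.0]]
force: [-0.9, -0.2, 6.9]
opening: 0.73
grasp_force: 30.0
```

Request:
apply_moves(
  rows=[
    {"x": 0,"y": 0,"z": 0,"rx": 0,"ry": 0,"rz": 0,"claw": 0},
    {"x": 0,"y": 0,"z": 0,"rx": 0,"ry": 0,"rz": 0,"claw": 0},
    {"x": 0,"y": 0,"z": 0,"rx": 0,"ry": 0,"rz": 0,"claw": 0},
    {"x": 0,"y": 0,"z": 0,"rx": 0,"ry": 0,"rz": 0,"claw": 0},
    {"x": 0,"y": 0,"z": -20,"rx": 0,"ry": 0,"rz": 0,"claw": 0},
    {"x": 0,"y": 0,"z": -60,"rx": 0,"ry": 0,"rz": 0,"claw": 0},
    {"x": 40,"y": 0,"z": -120,"rx": 0,"ry": 0,"rz": 0,"claw": 0},
    {"x": 80,"y": 0,"z": -160,"rx": 0,"ry": 0,"rz": 0,"claw": 255},
    {"x": 80,"y": 0,"z": -160,"rx": 0,"ry": 0,"rz": 0,"claw": 255},
    {"x": 80,"y": 0,"z": -160,"rx": 0,"ry": 0,"rz": 0,"claw": 255},
  ],
)

```text
time_s: 12.22
position: [0.552, -0.0718, 0.2028]
tcp_rot: [[0.133, 0.991, -0.0], [0.991, -0.133, 0.001], [0.001, -0.0, -1.0]]
force: [0.7, 0.2, -1.4]
opening: 0.741
grasp_force: 0.0
```

Run:
```python
from g import *
im,d,P=cloud('top');save(im,'pics/t6.png');np.savez('t6.npz',im=im,d=d,P=P)
imw,dw,Pw=cloud('wrist');np.savez('w6.npz',im=imw,d=dw,P=Pw)
save(np.vstack([imw[::1],cv2.resize(im[110:235,320:520],(640,400))])[:,:][:800:1][::1][:, :][::2,::1],'pics/x.png')
a=cv2.resize(imw,(480,300));b=cv2.resize(im[110:235,320:520],(480,300));save(np.vstack([a,b]),'pics/c6.png')
A=np.stack([jx,jy,[0,0,1]],1)
for n_,I,D,Q in(('top',im,d,P),('wrist',imw,dw,Pw)):
    h=cv2.cvtColor(I,cv2.COLOR_RGB2HSV);q=(Q-J)@A*1000
    m=(D>0)&(abs(q[...,0])<45)&(abs(q[...,1])<45)&(abs(q[...,2]-52)<8)&(h[...,0]>100)&(h[...,0]<130)&(h[...,1]>100)
    e=q[m];u,s,vt=np.linalg.svd(e-e.mean(0),full_matrices=False);print(n_,len(e),np.median(e,0),'normal',vt[2],cv2.minAreaRect(e[:,:2].astype(np.float32)))
    m=(D>0)&(abs(q[...,0])<40)&(abs(q[...,1])<40)&(abs(q[...,2]-48)<3)&(h[...,0]<25)&(h[...,1]>80);e=q[m]
    print('wood',len(e),np.median(e,0),cv2.minAreaRect(e[:,:2].astype(np.float32)))
    m=(D>0)&(q[...,0]>60)&(q[...,0]<115)&(abs(q[...,1])<20)&(q[...,2]>65);e=q[m]
    print('knob',len(e),e.mean(0),np.percentile(e,[2,98],axis=0))
s=read_state();print((s['position']-J)@A*1000,s['time_s'],s['opening'])
```

```text
<stdin>:10: RuntimeWarning: Mean of empty slice.
  ret = um.true_divide(
  return _methods._mean(a, axis=axis, dtype=dtype,
Traceback (most recent call last):
IndexError: index 2 is out of bounds for axis 0 with size 0
```

View pics/c6.png

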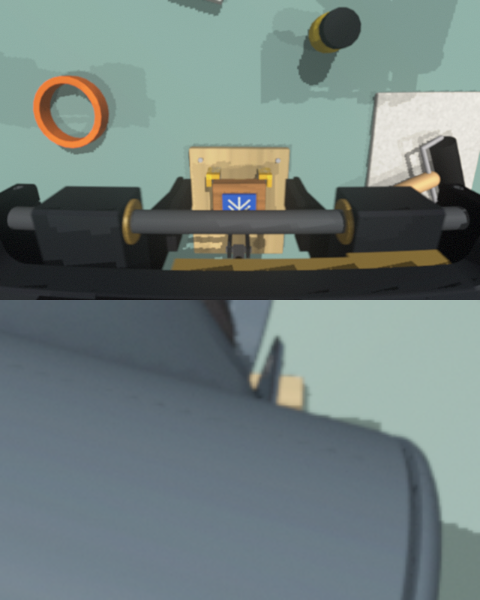

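The wrist half shows the block between the stops at (240,200), relief up, with the clamp standing open behind it at (240,245). In the top half the arm hides the jig.

```bash
cat > k.py <<'E'
from g import *
A=np.stack([jx,jy,[0,0,1]],1)
def an(n_,I,D,Q):
    h=cv2.cvtColor(I,cv2.COLOR_RGB2HSV);q=(Q-J)@A*1000
    m=(D>0)&(abs(q[...,0])<45)&(abs(q[...,1])<45)&(abs(q[...,2]-52)<8)&(h[...,0]>100)&(h[...,0]<130)&(h[...,1]>100)
    e=q[m]
    if len(e)>20:u,s,vt=np.linalg.svd(e-e.mean(0),full_matrices=False);print(n_,len(e),np.median(e,0),'normal',vt[2],cv2.minAreaRect(e[:,:2].astype(np.float32)))
    m=(D>0)&(abs(q[...,0])<40)&(abs(q[...,1])<40)&(abs(q[...,2]-48)<3)&(h[...,0]<25)&(h[...,1]>80);e=q[m]
    if len(e)>20:print('wood',len(e),np.median(e,0),cv2.minAreaRect(e[:,:2].astype(np.float32)))
    m=(D>0)&(q[...,0]>20)&(q[...,0]<115)&(abs(q[...,1])<25)&(q[...,2]>62)&(q[...,2]<125);e=q[m]
    if len(e)>5:print('clamp',len(e),e.mean(0),np.percentile(e,[2,98],axis=0))
    k=m&(q[...,2]>75)&(h[...,2]<70);e=q[k]
    if len(e)>5:print('dark',len(e),e.mean(0),np.percentile(e,[2,98],axis=0))
E
python3 - <<'E'
from k import *
z=np.load('w6.npz');an('wrist',z['im'],z['d'],z['P'])
i,d,P=cloud('scene');an('scene',i,d,P);np.savez('s6.npz',im=i,d=d,P=P)
z=np.load('top0.npz');an('top0',z['im'],z['d'],z['P'])
z=np.load('scene0.npz');an('scene0',z['im'],z['d'],z['P'])
s=read_state();print((s['position']-J)@A*1000,s['time_s'],s['opening'])
E
```

```text
wrist 680 [-14.11805746   0.71421463  51.14778712] normal [-0.00104682 -0.00143038  0.99999843] ((-11.579866409301758, 0.3140754699707031), (38.83988952636719, 21.094045639038086), 89.81431579589844)
wood 1484 [-24.59156584   0.72449803  47.08498538] ((-16.71932601928711, 0.46828269958496094), (64.11524963378906, 35.53813934326172), 89.70651245117188)
clamp 355 [48.3665174  -0.41114524 67.66414704] [[ 42.52216301 -13.89717046  62.28966668]
 [ 56.65039233  13.44182307  83.2932135 ]]
dark 24 [43.13727007 -0.32678749 81.86404673] [[42.06956736 -4.18441494 75.78701229]
 [48.02595699  3.74779134 84.37541047]]
scene 166 [-0.60952111  5.1725628  51.33226864] normal [ 0.00638562 -0.02306035  0.99971368] ((0.47196006774902344, 1.6442089080810547), (39.47763442993164, 43.21530532836914), 0.8884329795837402)
wood 232 [-3.92703176 17.12610757 47.03529346] ((-0.3669548034667969, 2.7866744995117188), (62.13018798828125, 65.1696548461914), 0.16712374985218048)
clamp 181 [68.63893364  4.92042232 78.95371405] [[ 43.91654637  -7.68526359  63.41997416]
 [102.21493243  16.28609153  88.02026757]]
dark 66 [80.88121481  4.72825396 82.95735863] [[ 43.51478855  -4.58796172  75.58212777]
 [102.51755062  10.59329421  87.85699714]]
clamp 257 [68.98621766 -2.43832442 80.74572182] [[ 44.2716133  -14.49038313  63.27303173]
 [102.84335041  13.21814876  89.78432291]]
dark 77 [81.40389431 -2.34754591 85.24907696] [[ 43.9639741   -8.79014203  76.63092136]
 [102.08804156   4.46077718  89.92603433]]
clamp 181 [68.68595032  4.76011701 78.72308904] [[ 43.63057409  -6.98746538  62.57835118]
 [103.11449205  14.65557694  88.39879289]]
dark 45 [84.49475518  4.86464466 83.31371253] [[ 45.08750385  -2.09162682  77.71951359]
 [103.02325063  10.31689379  86.95756937]]
[-82.17913786   0.38149897 201.38891714] 12.375 0.6069505774011781
```

Request:
apply_moves(
  rows=[
    {"x": -40,"y": 0,"z": 0,"rx": 0,"ry": 0,"rz": 0,"claw": 100},
    {"x": -90,"y": 0,"z": 0,"rx": 0,"ry": 0,"rz": 0,"claw": 100},
    {"x": -140,"y": 0,"z": 0,"rx": 0,"ry": 0,"rz": 0,"claw": 100},
    {"x": -190,"y": 0,"z": 0,"rx": 0,"ry": 0,"rz": 0,"claw": 100},
    {"x": -230,"y": 0,"z": 0,"rx": 0,"ry": 0,"rz": 0,"claw": 100},
    {"x": -230,"y": 0,"z": 0,"rx": 0,"ry": 0,"rz": 0,"claw": 100},
    {"x": -230,"y": 0,"z": 0,"rx": 0,"ry": 0,"rz": 0,"claw": 100},
    {"x": -230,"y": 0,"z": 0,"rx": 0,"ry": 0,"rz": 0,"claw": 100},
  ],
)

```text
time_s: 13.38
position: [0.5211, -0.2986, 0.2021]
tcp_rot: [[0.134, 0.991, -0.001], [0.991, -0.134, 0.002], [0.002, -0.002, -1.0]]
force: [0.9, -0.3, 0.7]
opening: 0.607
grasp_force: 0.0
```

```bash
sed -i 's/^J=.*/J=np.array([.540,-.154,0])-.0012*jx+.0005*jy/' g.py
python3 - <<'E'
from k import *
i,d,P=cloud('wrist');an('wrist',i,d,P);save(i,'pics/w7.png')
s=read_state();print((s['position']-J)@A*1000,s['time_s'],s['opening'],s['joint_positions']);rel(J+jx*.0955+[0,0,.0807+.08],RJ)
E
```

```text
wrist 1208 [11.23977057 -1.85585555 51.3023285 ] normal [-9.95294592e-03  3.67430649e-04 -9.99950401e-01] ((9.350278854370117, -0.10544586181640625), (20.809814453125, 39.71051025390625), 0.17999379336833954)
wood 2208 [21.94798606  0.39094429 47.26702445] ((14.87628173828125, 0.1673412322998047), (34.088584899902344, 63.915775299072266), 0.015382419340312481)
clamp 1639 [71.40013742 -0.69354852 81.50503684] [[ 45.9048188  -13.50800902  64.04358589]
 [102.52429907  12.71906922  88.35782206]]
dark 432 [88.20685453 -1.11313098 85.32873811] [[ 45.98372782  -8.235473    81.79322088]
 [102.76562062   5.99552895  88.1956866 ]]
[146.98200518   0.42375723 202.44030736] 13.425 0.6045427625548286 [-4.04717879e+01  3.14630335e+01  8.81697227e+01  6.33050237e-02
  6.04742617e+01 -3.28489591e+01]
mm [51.4 -0.3 41.8] rot [-0.01 -0.02  0.01]
```

View pics/w7.png

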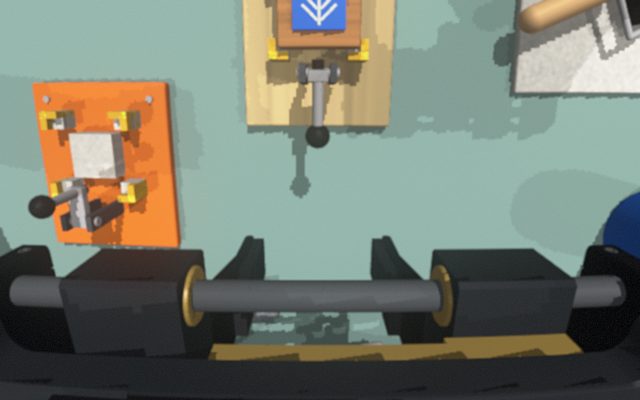

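The picture shows the seated block at (318,20) with its stops, and the clamp's knob at (317,135), in line with the middle of the jaws (250 and 385). The orange jig's knob at (42,207) is well clear.

Request:
apply_moves(
  rows=[
    {"x": 26,"y": -0.4,"z": 20,"rx": 0,"ry": 0,"rz": 0,"claw": 130},
    {"x": 52,"y": -0.4,"z": 50,"rx": 0,"ry": 0,"rz": 0,"claw": 130},
    {"x": 52,"y": -0.4,"z": 80,"rx": 0,"ry": 0,"rz": 0,"claw": 130},
    {"x": 52,"y": -0.4,"z": 104,"rx": 0,"ry": 0,"rz": 0,"claw": 130},
    {"x": 52,"y": -0.4,"z": 112,"rx": 0,"ry": 0,"rz": 0,"claw": 130},
    {"x": 52,"y": -0.4,"z": 112,"rx": 0,"ry": 0,"rz": 0,"claw": 130},
    {"x": 52,"y": -0.4,"z": 112,"rx": 0,"ry": 0,"rz": 0,"claw": 130},
  ],
)

```text
time_s: 14.3
position: [0.5288, -0.2485, 0.0919]
tcp_rot: [[0.134, 0.991, 0.002], [0.991, -0.134, -0.0], [-0.0, 0.002, -1.0]]
force: [0.9, -0.7, 0.5]
opening: 0.495
grasp_force: 0.0
```

Run:
```python
from k import *
s=read_state();print((s['position']-J)@A*1000,s['time_s'],s['opening'],s['force'])
```

```text
[96.30800054  1.03986721 91.91988231] 14.3 0.49497908651138084 [ 0.93338893 -0.73540602  0.50500216]
```

Request:
apply_moves(
  rows=[
    {"x": 0,"y": 0,"z": 0,"rx": 0,"ry": 0,"rz": 0,"claw": 255},
    {"x": 0,"y": 0,"z": 0,"rx": 0,"ry": 0,"rz": 0,"claw": 255},
    {"x": 0,"y": 0,"z": 0,"rx": 0,"ry": 0,"rz": 0,"claw": 255},
    {"x": 0,"y": 0,"z": 0,"rx": 0,"ry": 0,"rz": 0,"claw": 255},
    {"x": 0,"y": 0,"z": 0,"rx": 0,"ry": 0,"rz": 0,"claw": 255},
    {"x": 0,"y": 0,"z": 0,"rx": 0,"ry": 0,"rz": 0,"claw": 255},
  ],
)

```text
time_s: 15.05
position: [0.5277, -0.2482, 0.091]
tcp_rot: [[0.134, 0.991, -0.001], [0.991, -0.134, 0.001], [0.001, -0.001, -1.0]]
force: [-2.8, -1.3, 2.2]
opening: 0.184
grasp_force: 30.0
```

Request:
apply_moves(
  rows=[
    {"x": 2.3,"y": 0,"z": -3.8,"rx": 0,"ry": 0,"rz": 0,"claw": 255},
    {"x": 4.7,"y": 0,"z": -7.3,"rx": 0,"ry": 0,"rz": 0,"claw": 255},
    {"x": 7.5,"y": 0,"z": -10.6,"rx": 0,"ry": 0,"rz": 0,"claw": 255},
    {"x": 10.5,"y": 0,"z": -13.6,"rx": 0,"ry": 0,"rz": 0,"claw": 255},
    {"x": 10.5,"y": 0,"z": -13.6,"rx": 0,"ry": 0,"rz": 0,"claw": 255},
  ],
)

```text
time_s: 15.68
position: [0.5293, -0.2374, 0.105]
tcp_rot: [[0.134, 0.991, -0.0], [0.991, -0.134, 0.001], [0.001, -0.0, -1.0]]
force: [-3.6, -2.6, 2.7]
opening: 0.189
grasp_force: 30.0
```

Request:
apply_moves(
  rows=[
    {"x": 3.4,"y": 0,"z": -2.8,"rx": 0,"ry": 0,"rz": 0,"claw": 255},
    {"x": 6.9,"y": 0,"z": -5.2,"rx": 0,"ry": 0,"rz": 0,"claw": 255},
    {"x": 10.6,"y": 0,"z": -7.3,"rx": 0,"ry": 0,"rz": 0,"claw": 255},
    {"x": 14.5,"y": 0,"z": -9.1,"rx": 0,"ry": 0,"rz": 0,"claw": 255},
    {"x": 18.6,"y": 0,"z": -10.5,"rx": 0,"ry": 0,"rz": 0,"claw": 255},
    {"x": 22.8,"y": 0,"z": -11.7,"rx": 0,"ry": 0,"rz": 0,"claw": 255},
    {"x": 31.3,"y": 0,"z": -12.8,"rx": 0,"ry": 0,"rz": 0,"claw": 255},
    {"x": 39.9,"y": 0,"z": -12.3,"rx": 0,"ry": 0,"rz": 0,"claw": 255},
    {"x": 48.3,"y": 0,"z": -10.4,"rx": 0,"ry": 0,"rz": 0,"claw": 255},
    {"x": 48.3,"y": 0,"z": -10.4,"rx": 0,"ry": 0,"rz": 0,"claw": 255},
  ],
)

```text
time_s: 16.92
position: [0.5363, -0.1882, 0.116]
tcp_rot: [[0.135, 0.991, 0.001], [0.991, -0.135, 0.003], [0.003, 0.0, -1.0]]
force: [-2.6, 1.9, 7.8]
opening: 0.182
grasp_force: 30.0
```

Run:
```python
from k import *
s=read_state();print((s['position']-J)@A*1000,s['time_s'],s['opening'],s['force'])
i,d,P=cloud('scene');an('scene',i,d,P);save(cv2.resize(i[200:300,160:320],(800,500)),'pics/s8.png')
```

```text
[ 35.5760386    0.3703516  115.96899477] 16.925 0.1818543140056657 [-2.64318494  1.91726688  7.81911954]
scene 164 [ 0.2480335   4.5002597  51.00558022] normal [-0.00142591 -0.01736625  0.99984818] ((1.8147869110107422, 2.335023880004883), (40.42317199707031, 42.146175384521484), 0.30904141068458557)
wood 217 [-9.05004018 17.82611687 46.97923302] ((0.9139518737792969, 2.483074188232422), (62.25074005126953, 65.75759887695312), 0.5551360845565796)
clamp 117 [38.07488593  4.93803757 73.34169784] [[ 22.83439137 -12.47115889  62.44482008]
 [ 58.4567742   19.72601561  97.63923703]]
dark 20 [35.05463392 16.64317862 94.04900822] [[25.16301507  7.7557925  83.1808035 ]
 [45.56385115 20.66160071 97.57255528]]
```

View pics/s8.png

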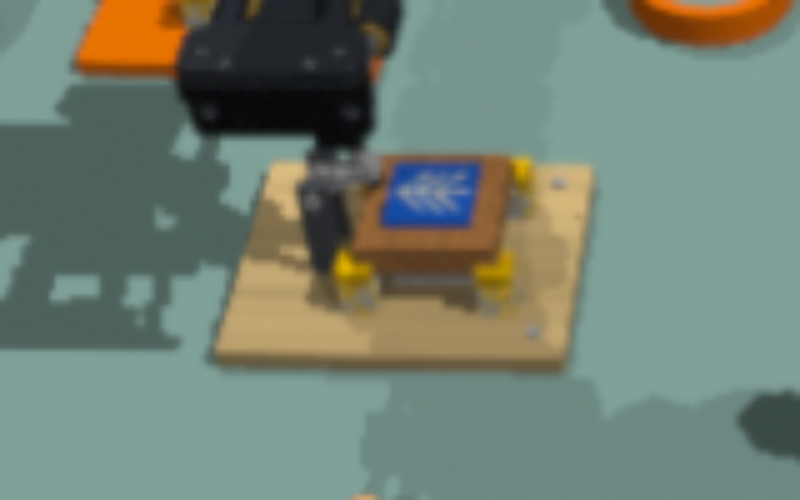

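The scene picture shows the block seated, relief up, inside the yellow stops, with the clamp arm coming over its edge at about (345,165) in the crop.

Request:
apply_moves(
  rows=[
    {"x": 4,"y": 0,"z": 1.5,"rx": 0,"ry": 0,"rz": 0,"claw": 255},
    {"x": 7.9,"y": 0,"z": 3.3,"rx": 0,"ry": 0,"rz": 0,"claw": 255},
    {"x": 7.9,"y": 0,"z": 3.3,"rx": 0,"ry": 0,"rz": 0,"claw": 255},
  ],
)

```text
time_s: 17.35
position: [0.5374, -0.1802, 0.1129]
tcp_rot: [[0.135, 0.991, 0.001], [0.991, -0.135, 0.003], [0.004, 0.001, -1.0]]
force: [-3.4, 2.2, 9.0]
opening: 0.175
grasp_force: 30.0
```

Request:
apply_moves(
  rows=[
    {"x": 1.5,"y": 0,"z": 0.9,"rx": 0,"ry": 0,"rz": 0,"claw": 255},
    {"x": 1.5,"y": 0,"z": 0.9,"rx": 0,"ry": 0,"rz": 0,"claw": 255},
  ],
)

```text
time_s: 17.6
position: [0.5376, -0.1787, 0.1122]
tcp_rot: [[0.135, 0.991, 0.001], [0.991, -0.135, 0.003], [0.004, 0.001, -1.0]]
force: [-2.4, 2.3, 10.2]
opening: 0.179
grasp_force: 30.0
```

Request:
apply_moves(
  rows=[
    {"x": 1,"y": 0,"z": 0.6,"rx": 0,"ry": 0,"rz": 0,"claw": 255},
    {"x": 1,"y": 0,"z": 0.6,"rx": 0,"ry": 0,"rz": 0,"claw": 255},
  ],
)

```text
time_s: 17.85
position: [0.5377, -0.1777, 0.1117]
tcp_rot: [[0.135, 0.991, 0.001], [0.991, -0.135, 0.003], [0.004, 0.001, -1.0]]
force: [-1.9, 3.5, 11.2]
opening: 0.179
grasp_force: 30.0
```

Request:
apply_moves(
  rows=[
    {"x": 1,"y": 0,"z": -0.4,"rx": 0,"ry": 0,"rz": 0,"claw": 255},
    {"x": 1,"y": 0,"z": -0.4,"rx": 0,"ry": 0,"rz": 0,"claw": 255},
  ],
)

```text
time_s: 18.1
position: [0.5378, -0.1773, 0.1116]
tcp_rot: [[0.135, 0.991, 0.001], [0.991, -0.135, 0.003], [0.003, 0.001, -1.0]]
force: [-2.9, 1.0, 8.0]
opening: 0.18
grasp_force: 30.0
```

Request:
apply_moves(
  rows=[
    {"x": 1,"y": 0,"z": 0,"rx": 0,"ry": 0,"rz": 0,"claw": 255},
    {"x": 1,"y": 0,"z": 0,"rx": 0,"ry": 0,"rz": 0,"claw": 255},
  ],
)

```text
time_s: 18.35
position: [0.5379, -0.1766, 0.1113]
tcp_rot: [[0.135, 0.991, 0.001], [0.991, -0.135, 0.002], [0.002, 0.0, -1.0]]
force: [-1.7, 1.3, 6.6]
opening: 0.181
grasp_force: 30.0
```

Run:
```python
from k import *
s=read_state();print((s['position']-J)@A*1000,s['time_s'],s['force']@A)
```

```text
[ 23.83237376   0.43607367 111.25884137] 18.35 [-1.02654594 -1.83174734  6.6452287 ]
```

Request:
apply_moves(
  rows=[
    {"x": 1.2,"y": 0,"z": 0.3,"rx": 0,"ry": 0,"rz": 0,"claw": 255},
    {"x": 1.2,"y": 0,"z": 0.3,"rx": 0,"ry": 0,"rz": 0,"claw": 255},
  ],
)

```text
time_s: 18.6
position: [0.5381, -0.1754, 0.1108]
tcp_rot: [[0.135, 0.991, 0.001], [0.991, -0.135, 0.002], [0.002, 0.0, -1.0]]
force: [-2.3, 0.8, 5.6]
opening: 0.177
grasp_force: 30.0
```

Request:
apply_moves(
  rows=[
    {"x": 1.2,"y": 0,"z": 0.3,"rx": 0,"ry": 0,"rz": 0,"claw": 255},
    {"x": 1.2,"y": 0,"z": 0.3,"rx": 0,"ry": 0,"rz": 0,"claw": 255},
  ],
)

```text
time_s: 18.85
position: [0.5382, -0.1745, 0.1103]
tcp_rot: [[0.135, 0.991, 0.0], [0.991, -0.135, 0.002], [0.002, 0.0, -1.0]]
force: [-2.6, 1.1, 5.1]
opening: 0.177
grasp_force: 30.0
```

Run:
```python
from k import *
s=read_state();print((s['position']-J)@A*1000,s['time_s'],s['force']@A)
i,d,P=cloud('scene');np.savez('s9.npz',im=i,d=d,P=P);an('scene',i,d,P)
```

```text
[ 21.73031998   0.41468613 110.2679555 ] 18.85 [-0.76895701 -2.69133051  5.14739259]
scene 162 [ 0.33541271  5.11446981 50.89766297] normal [-0.00166758  0.01213775 -0.99992494] ((1.5900306701660156, 0.9370326995849609), (39.50794219970703, 42.95350646972656), 0.9492124915122986)
wood 216 [-9.28541106 21.19482816 47.02805515] ((1.0562496185302734, 2.868122100830078), (62.41762924194336, 65.5759048461914), 0.4854010045528412)
clamp 73 [39.41863606  5.41132441 68.25867572] [[ 22.28620048 -12.33833915  62.2653787 ]
 [ 58.8304554   19.55874334  90.74931798]]
dark 9 [25.74124545 17.52234071 88.97360915] [[21.7341303  15.66702824 86.02657975]
 [30.00646842 20.22629982 92.91425837]]
```

Request:
apply_moves(
  rows=[
    {"x": 1.5,"y": 0,"z": 0.8,"rx": 0,"ry": 0,"rz": 0,"claw": 255},
    {"x": 1.5,"y": 0,"z": 0.8,"rx": 0,"ry": 0,"rz": 0,"claw": 255},
  ],
)

```text
time_s: 19.15
position: [0.5384, -0.1729, 0.1094]
tcp_rot: [[0.135, 0.991, 0.001], [0.991, -0.135, 0.002], [0.002, 0.0, -1.0]]
force: [-2.1, 0.8, 4.9]
opening: 0.172
grasp_force: 30.0
```

Request:
apply_moves(
  rows=[
    {"x": 1.5,"y": 0,"z": 0.8,"rx": 0,"ry": 0,"rz": 0,"claw": 255},
    {"x": 1.5,"y": 0,"z": 0.8,"rx": 0,"ry": 0,"rz": 0,"claw": 255},
  ],
)

```text
time_s: 19.4
position: [0.5386, -0.1713, 0.1086]
tcp_rot: [[0.135, 0.991, 0.001], [0.991, -0.135, 0.002], [0.002, 0.0, -1.0]]
force: [-2.5, 1.1, 4.9]
opening: 0.17
grasp_force: 30.0
```

Run:
```python
from k import *
s=read_state();print((s['position']-J)@A*1000,s['time_s'],s['force']@A)
```

```text
[ 18.55630669   0.45273117 108.59104289] 19.4 [-0.74923086 -2.60658534  4.9455027 ]
```

Request:
apply_moves(
  rows=[
    {"x": 0,"y": 0,"z": 0,"rx": 0,"ry": 0,"rz": 0,"claw": 130},
    {"x": 0,"y": 0,"z": 0,"rx": 0,"ry": 0,"rz": 0,"claw": 130},
    {"x": 0,"y": 0,"z": 0,"rx": 0,"ry": 0,"rz": 0,"claw": 130},
    {"x": 0,"y": 0,"z": -10,"rx": 0,"ry": 0,"rz": 0,"claw": 130},
    {"x": 0,"y": 0,"z": -40,"rx": 0,"ry": 0,"rz": 0,"claw": 130},
    {"x": 20,"y": 0,"z": -80,"rx": 0,"ry": 0,"rz": 0,"claw": 130},
    {"x": 50,"y": 0,"z": -110,"rx": 0,"ry": 0,"rz": 0,"claw": 130},
    {"x": 80,"y": 0,"z": -110,"rx": 0,"ry": 0,"rz": 0,"claw": 130},
    {"x": 80,"y": 0,"z": -110,"rx": 0,"ry": 0,"rz": 0,"claw": 130},
  ],
)

```text
time_s: 20.52
position: [0.5492, -0.0915, 0.2196]
tcp_rot: [[0.132, 0.991, 0.001], [0.991, -0.132, 0.001], [0.001, 0.001, -1.0]]
force: [-0.7, -0.1, -1.0]
opening: 0.493
grasp_force: 0.0
```

Run:
```python
from k import *
s=read_state();print((s['position']-J)@A*1000,s['time_s'],s['force']@A)
i,d,P=cloud('wrist');an('wrist',i,d,P);np.savez('w10.npz',im=i,d=d,P=P)
i2,d2,P2=cloud('scene');an('scene',i2,d2,P2);np.savez('s10.npz',im=i2,d=d2,P=P2)
save(np.vstack([cv2.resize(i[100:350,160:480],(400,300)),cv2.resize(i2[205:280,180:280],(400,300))]),'pics/c10.png')
q=(P2-J)@A*1000
m=(q[...,2]>85)&(q[...,2]<125)&(q[...,0]>0)&(q[...,0]<90)&(abs(q[...,1])<25);print(m.sum(),np.percentile(q[m],[2,50,98],axis=0))
```

```text
[-62.00502014   0.26214243 219.60592595] 20.525 [ 0.1785911  -0.69359947 -0.98466235]
wrist 1178 [-0.7860112  -0.10869709 51.07513544] normal [-0.00852754  0.00179622 -0.99996203] ((1.1717681884765625, -0.21581268310546875), (43.45704650878906, 38.9527473449707), 0.4606376588344574)
wood 2254 [-9.77451901  0.3303504  47.08591911] ((-0.7174415588378906, -0.00853729248046875), (64.46511840820312, 64.1139907836914), 0.08505327999591827)
clamp 126 [35.86968795 -0.85109462 93.11312805] [[ 21.48074784 -14.23748639  62.3716606 ]
 [ 57.99469995  12.26112745 109.30043585]]
dark 81 [ 29.09654586  -0.66325864 107.426696  ] [[ 26.28559349  -7.09767619 104.99626056]
 [ 32.67374398   5.91136362 109.34696232]]
scene 166 [ 0.42019756  3.9103437  50.78015086] normal [-0.0105059  -0.00206074 -0.99994269] ((1.8536262512207031, 1.5706405639648438), (40.44157028198242, 40.23770523071289), 88.47209930419922)
wood 212 [-10.42158151  21.44374953  46.86364719] ((1.0884475708007812, 2.9023056030273438), (66.56442260742188, 62.40428924560547), 89.96190643310547)
clamp 126 [33.57567138  3.7303772  82.78549226] [[ 21.00488676 -12.08054399  62.1527738 ]
 [ 59.2527046   15.18351888 108.77480089]]
dark 41 [ 27.22146934   5.25769211 103.7730326 ] [[2.11146572e+01 3.84616888e-02 9.54159121e+01]
 [3.44836003e+01 1.02608069e+01 1.09645247e+02]]
60 [[ 19.54233572  -3.4201489   86.28726674]
 [ 26.51408557   4.13202761 102.63857999]
 [ 34.80462199  10.11233326 109.49439452]]
```

View pics/c10.png

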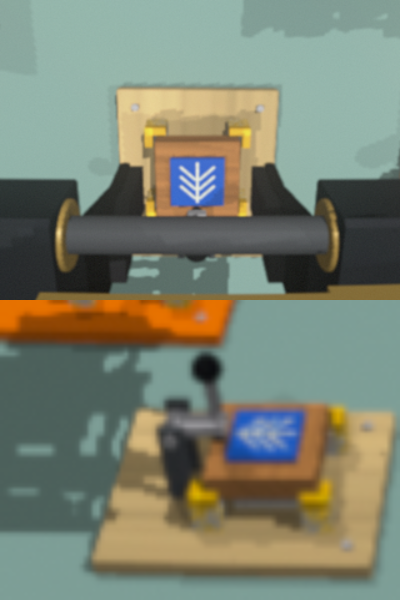

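The pictures show the block flat in the pocket with its relief up, and the clamp arm over its near margin (about (210,425) in the lower half, knob at (205,368)). I confirm the contact with a gentle push down on the knob.

Request:
apply_moves(
  rows=[
    {"x": -30,"y": 0,"z": 0,"rx": 0,"ry": 0,"rz": 0,"claw": 255},
    {"x": -60,"y": 0,"z": 0,"rx": 0,"ry": 0,"rz": 0,"claw": 255},
    {"x": -90,"y": 0,"z": 0,"rx": 0,"ry": 0,"rz": 0,"claw": 255},
    {"x": -90,"y": 0,"z": 30,"rx": 0,"ry": 0,"rz": 0,"claw": 255},
    {"x": -90,"y": 0,"z": 60,"rx": 0,"ry": 0,"rz": 0,"claw": 255},
    {"x": -90,"y": 0,"z": 78,"rx": 0,"ry": 0,"rz": 0,"claw": 255},
    {"x": -90,"y": 0,"z": 78,"rx": 0,"ry": 0,"rz": 0,"claw": 255},
    {"x": -90,"y": 0,"z": 78,"rx": 0,"ry": 0,"rz": 0,"claw": 255},
  ],
)

```text
time_s: 21.62
position: [0.5373, -0.1831, 0.1408]
tcp_rot: [[0.135, 0.991, 0.001], [0.991, -0.135, 0.0], [0.001, 0.001, -1.0]]
force: [-0.2, 0.5, 0.3]
opening: 0.007
grasp_force: 0.0
```

Request:
apply_moves(
  rows=[
    {"x": 0,"y": 0,"z": 2,"rx": 0,"ry": 0,"rz": 0,"claw": 255},
    {"x": 0,"y": 0,"z": 4,"rx": 0,"ry": 0,"rz": 0,"claw": 255},
    {"x": 0,"y": 0,"z": 4,"rx": 0,"ry": 0,"rz": 0,"claw": 255},
  ],
)

```text
time_s: 22.0
position: [0.5371, -0.1821, 0.1366]
tcp_rot: [[0.134, 0.991, 0.0], [0.991, -0.134, 0.001], [0.001, 0.0, -1.0]]
force: [-1.0, 0.8, 0.1]
opening: 0.004
grasp_force: 0.0
```

Request:
apply_moves(
  rows=[
    {"x": 0,"y": 0,"z": 1,"rx": 0,"ry": 0,"rz": 0,"claw": 255},
    {"x": 0,"y": 0,"z": 1,"rx": 0,"ry": 0,"rz": 0,"claw": 255},
  ],
)

```text
time_s: 22.25
position: [0.537, -0.1821, 0.1354]
tcp_rot: [[0.134, 0.991, 0.0], [0.991, -0.134, 0.001], [0.001, -0.0, -1.0]]
force: [-0.5, 0.5, 0.3]
opening: 0.006
grasp_force: 0.0
```

Request:
apply_moves(
  rows=[
    {"x": 0,"y": 0,"z": 1,"rx": 0,"ry": 0,"rz": 0,"claw": 255},
    {"x": 0,"y": 0,"z": 1,"rx": 0,"ry": 0,"rz": 0,"claw": 255},
  ],
)

```text
time_s: 22.5
position: [0.5372, -0.1819, 0.1347]
tcp_rot: [[0.135, 0.991, 0.0], [0.991, -0.135, 0.001], [0.001, 0.0, -1.0]]
force: [-0.4, 1.8, 3.6]
opening: 0.007
grasp_force: 1.6
```

Request:
apply_moves(
  rows=[
    {"x": 0,"y": 0,"z": 0.7,"rx": 0,"ry": 0,"rz": 0,"claw": 255},
    {"x": 0,"y": 0,"z": 0.7,"rx": 0,"ry": 0,"rz": 0,"claw": 255},
  ],
)

```text
time_s: 22.75
position: [0.5372, -0.1818, 0.1344]
tcp_rot: [[0.135, 0.991, 0.001], [0.991, -0.135, 0.001], [0.001, 0.001, -1.0]]
force: [-0.8, 1.7, 7.4]
opening: 0.006
grasp_force: 3.4
```

Request:
apply_moves(
  rows=[
    {"x": 0,"y": 0,"z": 0.7,"rx": 0,"ry": 0,"rz": 0,"claw": 255},
    {"x": 0,"y": 0,"z": 0.7,"rx": 0,"ry": 0,"rz": 0,"claw": 255},
  ],
)

```text
time_s: 23.0
position: [0.5372, -0.1817, 0.1343]
tcp_rot: [[0.135, 0.991, 0.001], [0.991, -0.135, 0.001], [0.002, 0.001, -1.0]]
force: [-2.8, 3.7, 9.9]
opening: 0.003
grasp_force: 5.0
```

Request:
apply_moves(
  rows=[
    {"x": 0,"y": 0,"z": -10,"rx": 0,"ry": 0,"rz": 0,"claw": 255},
    {"x": 0,"y": 0,"z": -50,"rx": 0,"ry": 0,"rz": 0,"claw": 255},
    {"x": 40,"y": 0,"z": -90,"rx": 0,"ry": 0,"rz": 0,"claw": 255},
    {"x": 90,"y": 0,"z": -90,"rx": 0,"ry": 0,"rz": 0,"claw": 255},
    {"x": 90,"y": 0,"z": -90,"rx": 0,"ry": 0,"rz": 0,"claw": 255},
  ],
)

```text
time_s: 23.62
position: [0.549, -0.0904, 0.2237]
tcp_rot: [[0.13, 0.991, 0.001], [0.991, -0.13, 0.001], [0.001, 0.0, -1.0]]
force: [0.1, -0.8, 0.3]
opening: 0.003
grasp_force: 0.0
```

Run:
```python
from k import *
i,d,P=cloud('wrist');an('wrist',i,d,P)
i,d,P=cloud('scene');an('scene',i,d,P)
q=(P-J)@A*1000
m=(q[...,2]>85)&(q[...,2]<125)&(q[...,0]>0)&(q[...,0]<90)&(abs(q[...,1])<25);print(m.sum(),np.percentile(q[m],[2,50,98],axis=0))
print(hand_in())
```

```text
wrist 266 [-17.6254653    1.24294947  51.12035927] normal [ 0.03276653 -0.00115689  0.99946236] ((-14.155850410461426, -0.10131263732910156), (40.08447265625, 16.96600341796875), 82.9555435180664)
wood 1329 [-23.6415338   -0.16875048  47.13069732] ((-16.557586669921875, -0.042476654052734375), (33.008811950683594, 64.01742553710938), 0.20006151497364044)
clamp 8 [ 30.6120309   -0.52747521 106.9848034 ] [[ 2.81455891e+01 -9.46154809e-01  1.04087045e+02]
 [ 3.40372335e+01 -9.78179805e-02  1.08980208e+02]]
dark 8 [ 30.6120309   -0.52747521 106.9848034 ] [[ 2.81455891e+01 -9.46154809e-01  1.04087045e+02]
 [ 3.40372335e+01 -9.78179805e-02  1.08980208e+02]]
scene 166 [ 0.09724881  4.92891437 50.72236908] normal [-0.02298875  0.02028825 -0.99952984] ((1.912515640258789, 2.2713890075683594), (44.12260818481445, 40.06056594848633), 89.0490493774414)
wood 213 [-8.68221375 20.86217158 47.1230204 ] ((0.7159214019775391, 3.502185821533203), (62.25570297241211, 67.04371643066406), 0.7973332405090332)
clamp 121 [34.12722767  3.83851163 82.15168113] [[ 21.03286831 -11.52226403  62.08661201]
 [ 58.47475705  15.94063227 108.71920472]]
dark 39 [ 26.91522878   5.31699288 103.69286084] [[ 20.4651684   -1.51927459  95.84518184]
 [ 34.86610425  10.24014397 109.10993347]]
57 [[ 19.10155661  -1.60996842  85.89415543]
 [ 25.51414086   5.08667657 103.0409808 ]
 [ 34.58039025   9.7670559  109.56270588]]
the job is handed in; nothing more can be done
None
```

The job is handed in: the blue block measures flat and level in the jig pocket with its relief up, and the clamp is swung onto its margin (a 10 N push on the knob moved it no further); the red block was not touched, the arm is clear, and it took about 24 s; no verdict came back.

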